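# Tighten the drill chuck on its countersink bit

## Robot

A 6-joint arm with a two-finger parallel gripper is mounted at the origin on the work surface. World frame = base frame: x ahead of the robot, y to its left, z up, the work surface at z = 0. Lengths are in m, angles in rad, forces in N, time in s.
With the tool pointing down it reaches from about 0.35 to 0.775 m from the base axis. Payload 7.3 kg.
Tool frame: the origin (TCP) lies between the finger pads; the fingertips stand 17 mm ahead of it and the grasp point (between the pads) lies 2 mm behind it; z points along the fingers, y is the line along which they close (so a half turn about z gives the same grasp; the last joint's range is limited). The gripper opens to 92 mm and grips with 3 to 60 N. Pads are 19 mm wide; open, the fingers measure 130 mm over their backs; the gripper's body (75 mm by 190 mm) begins 47 mm behind the grasp point.
Start: joints at [-1.27, 0.342, 1.524, -0, 1.275, -0.146], TCP at [0.227, -0.473, 0.244] pointing down, gripper open.
Joint ranges: [-2.53, 2.53], [-0.77, 2.02], [0.04, 2.7], [-1, 4.14], [0.28, 2.66], [-3.11, 3.11]. Speed limits (rad/s): [2.57, 2.57, 3.14, 3.14, 3.14, 3.14].

## Interface

Orientations are given as [roll, pitch, yaw] about the fixed x, y, z axes, in that order (R = Rz(yaw) Ry(pitch) Rx(roll)).
In Python, from cell import robot, optics gives the robot as it stands.
- The arm moves only by the tool play_rows, never from a script. Its argument "rows" is a list of rows, each a list of 7 numbers: the shift along the tool's x, y, z in cm, then the turn, a rotation vector about the tool's x, y, z in rad, then the opening, from 0 (shut) to 1 (fully open). In form: [[tx, ty, tz, wx, wy, wz, grip], ...]. A call has 1 to 20 rows; each row is the pose to reach, as a shift and turn from the pose commanded when the call began, along the tool's axes at that moment; what a row does not reach only later rows make up. A row lasts 1/10 s, in which the tool goes at most 50 mm and 8.59 degrees, less where a joint would pass 70% of its speed; a pose out of reach is approached as far as the arm can. A call with a gripper value outside its range is refused whole. The fingers move at their own pace and stop on an object; "squeeze" is the grip in N (left out, the last holds). Time passes only in rows, so rows that repeat a pose let the fingers close. It gives the time, the measured TCP pose, the force, the opening and the grip force at its end, in the units of the state.
- robot.observe(): the state, without advancing time (a new reading comes with each control period).
- optics.read_camera(name): name is "side" or "top"; returns (picture, depth): 480x640x3 uint8, red, green, blue; 480x640 float32, m along the optical axis (not along the pixel's ray), 0 where there is no reading.
- optics.camera_model(name): a dict with "fx", "fy", "cx", "cy" (pixels), "origin" and "rotation" of the camera in the world. Camera axes: x right, y up, looking along -z (the intrinsics and any distortion apply to the point x, -y, -z); pixel columns grow to the right and rows downward; lengths in m; the calibration is good to about 2 mm. A picture is of the moment at which its call begins. camera_model takes no time and is no camera call.
- robot.hand_in(): hands the job in; it is judged then, once.
The state is a dict: "time": time; "qpos": joint angles; "qvel": joint speeds; "joint_efforts": joint torques, N m; "tool_pos": TCP position; "tool_rot": TCP orientation; "contact_force": force on the tool from outside, world axes, zero at the start; "torque": the same for the moment, N m; "opening": finger opening in m; "grip_force": force on a finger pad.
Only numpy, scipy, OpenCV 4.12 (cv2) and the standard library are available. Lean on these libraries where they do the work, as an engineer would, in place of code of your own. Each camera call takes 0.05 s, during which the arm holds its last target. There are 200 camera calls.

## Task

Two cordless drills are held nose up in wooden cradles on the repair bench, and in the open chuck of one of them a countersink bit stands loose. Turn that chuck's black ribbed sleeve clockwise, seen from above, until the jaws hold the bit fast and upright, then let go. Leave the sleeve of the other drill, whose chuck is empty, as it is.

Things in the scene. Friction and masses are not known exactly. Their poses are not given: they have to be found in the camera images.
- chuck (a joint): turn (rad) of the sleeve of the drill with the bit: 0 = open, grows clockwise seen from above, starts at 0 to 0.45. Three jaws move in by 4 mm per rad and meet the bit at about 1.0; from there it stiffens (drag 0.2 N m before, about 0.5 N m at 1.25) and the jaws hold fast from about 1.15; end stop 1.45. It stays where it is left, easing back slightly when let go.
- chuck_grip (a point): on the upright axis of that black ribbed sleeve (44 mm diameter, 44 mm tall), 12 mm below its top edge, at the height to grip, from above at any yaw. Steel nose and jaws above it, 39 mm wide, end 18 mm above this point. Below the sleeve (from 32 mm below this point) is the green housing, 61 mm wide; handle and battery lie lower, on the far side. Drill and cradle are fixed.
- bit_center (a point): centre, half-way up, of the steel countersink bit standing loose in the open chuck within about 1 mm of its axis: 60 mm long, round shank 12 mm in diameter, conical head up, 18 mm at its widest; z along the bit, upward. Its top is 40 mm above chuck_grip.
- spare_chuck (a joint): turn (rad) of the sleeve of the other, identical drill, whose chuck is empty, with the same meaning; starts at 0.2 to 0.35; to be left alone

How it is judged:
By the outcome, as a careful person would: the job done as asked, in the order asked, and still so for the second after the job is handed in, with the robot touching nothing.
It also fails if it takes over 32 s, if anything falls off the work surface, if the arm or the gripper's body presses on something with over 40 N, if the wrist force passes 120 N, or if a joint passes its speed limit or range.

## Working session

There is one attempt and no reset: what is moved stays moved. The work goes in short steps, Python scripts to look and compute and a tool call to move; the robot and the scene stay as the last step left them, time stands still between calls to the robot, and variables do not carry over. Pictures are saved under pics/ and viewed, at most 10 in all, crops included, and the job is handed in when it is done.

Besides the shell and the picture viewer there is one more tool, called after "Call:" as name([rows], argument=value, ...), one row to a line, values as JSON. play_rows: Moves the arm, as the interface text tells. Its arguments: {"type":"object","properties":{"rows":{"type":"array"},"squeeze":{"type":"number"}},"required":["rows"]}

```bash
mkdir -p pics; ls
python3 - <<'E'
from cell import robot, optics
import cv2, numpy as np
for n in("top","side"):
    p,d=optics.read_camera(n); cv2.imwrite(f"pics/{n}0.png",p[:,:,::-1]); np.savez(f"{n}0.npz",p=p,d=d); print(optics.camera_model(n))
print(robot.observe())
E
```

```text
pics
{'fx': 444.42363133906105, 'fy': 444.42363133906105, 'cx': 320.0153695361412, 'cy': 233.2831755288436, 'origin': array([ 0.35495492, -0.00188285,  0.97756103]), 'rotation': array([ 0.24207168, -0.00621109, -1.61385656])}
{'fx': 567.3576595095524, 'fy': 567.3576595095524, 'cx': 327.7758467818269, 'cy': 236.21548899841824, 'origin': array([0.27669971, 0.59736941, 0.76422816]), 'rotation': array([ 0.86294043, -0.00867062, -2.72669145])}
{'time': 0.1, 'qpos': array([-1.27000462e+00,  3.42676305e-01,  1.52491650e+00,  3.32044255e-05,
        1.27539877e+00, -1.45989029e-01]), 'qvel': array([-7.30478033e-04, -3.62333139e-04, -1.41963534e-03, -2.74496909e-05,
        3.42740103e-04,  6.22023803e-04]), 'joint_efforts': array([ 1.45068796e-03, -4.32002378e+01, -2.44695336e+01,  7.18148053e-02,
        5.26445266e-02, -4.82162329e-05]), 'tool_pos': array([ 0.22676731, -0.47312703,  0.24310411]), 'tool_rot': array([-3.14021323e+00, -2.34917611e-04,  4.46770882e-01]), 'contact_force': array([-0.37644262,  0.03698537,  0.33705288]), 'torque': array([-0.01854903, -0.03028987, -0.04289886]), 'grip_force': 0.0, 'opening': 0.09170360381271636}
```

View pics/top0.png

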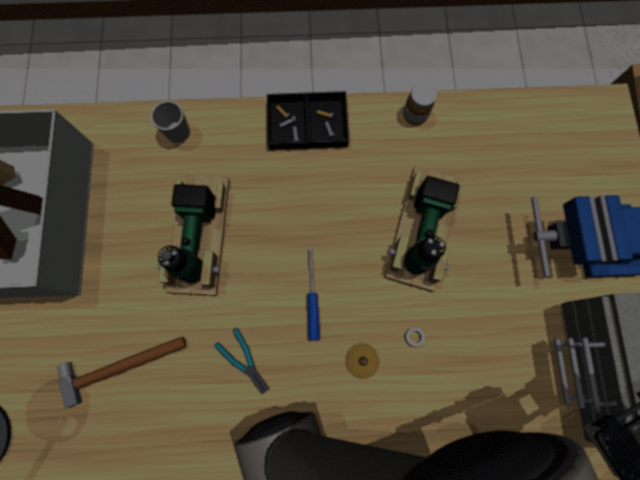

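View pics/side0.png

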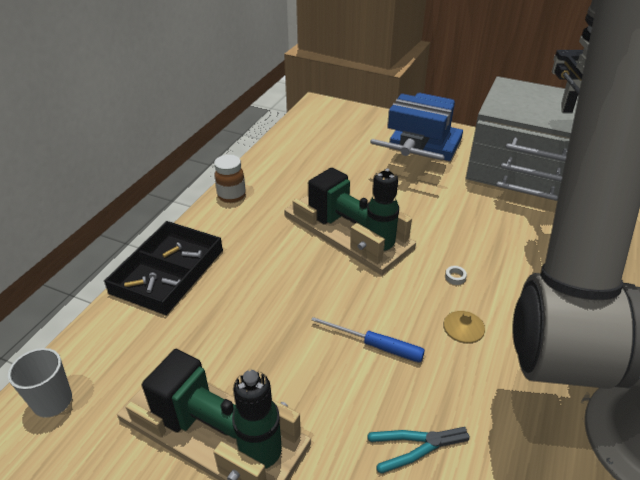

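The left drill in the top picture (chuck near 170,257; in the side picture 252,390) seems to hold the bit. I'll enlarge both chucks to check.

```bash
cat > h.py <<'E'
import numpy as np, cv2
from scipy.spatial.transform import Rotation as R
from cell import robot, optics
def world(n,u,v,d):
    m=optics.camera_model(n); c=np.array([(u-m['cx'])/m['fx']*d,-(v-m['cy'])/m['fy']*d,-d+0*u])
    return (R.from_euler('xyz',m['rotation']).as_matrix()@c.reshape(3,-1)).T+m['origin']
def pix(n,P):
    m=optics.camera_model(n); c=R.from_euler('xyz',m['rotation']).inv().apply(np.atleast_2d(P)-m['origin'])
    return np.c_[m['cx']+m['fx']*c[:,0]/-c[:,2], m['cy']-m['fy']*c[:,1]/-c[:,2]]
def cloud(n,f,u0,u1,v0,v1):
    z=np.load(f); d=z['d']; v,u=np.mgrid[v0:v1,u0:u1]; dd=d[v0:v1,u0:u1]; k=dd>0
    return world(n,u[k].astype(float),v[k].astype(float),dd[k]), z['p'][v0:v1,u0:u1][k]
E
python3 - <<'E'
from h import *
s=np.load('side0.npz')['p'];t=np.load('top0.npz')['p']
a=[cv2.resize(x[:,:,::-1],(390,290),interpolation=cv2.INTER_CUBIC) for x in (s[355:475,180:341],s[160:250,340:461],t[235:295,140:221],t[215:275,390:471])]
cv2.imwrite('pics/c1.png',np.vstack([np.hstack(a[:2]),np.hstack(a[2:])]))
for nm,n,f,b in(("L side","side",'side0.npz',(190,300,360,475)),("L top","top","top0.npz",(140,220,235,295)),("R top","top","top0.npz",(390,470,215,275)),("R side","side","side0.npz",(360,410,160,250))):
    P,c=cloud(n,f,*b); print(nm,P[:,2].max())
    for z0 in np.arange(.1,.31,.01):
        k=(P[:,2]>=z0)&(P[:,2]<z0+.01)
        if k.sum()>3: q=P[k]; print(round(z0,3),k.sum(),q.min(0)[:2].round(3),q.max(0)[:2].round(3),c[k].mean(0).round())
E
```

```text
L side 0.20873165588852216
0.1 606 [0.49  0.215] [0.649 0.293] [31. 42. 37.]
0.11 447 [0.491 0.217] [0.647 0.293] [27. 39. 33.]
0.12 362 [0.494 0.24 ] [0.546 0.289] [23. 44. 33.]
0.13 88 [0.499 0.249] [0.538 0.284] [22. 39. 31.]
0.14 141 [0.498 0.241] [0.538 0.285] [20. 21. 21.]
0.15 182 [0.498 0.239] [0.543 0.285] [22. 22. 22.]
0.16 213 [0.498 0.239] [0.543 0.285] [26. 25. 25.]
0.17 372 [0.498 0.238] [0.543 0.285] [34. 34. 32.]
0.18 376 [0.5   0.242] [0.541 0.283] [57. 58. 58.]
0.19 83 [0.512 0.253] [0.53  0.271] [87. 88. 90.]
0.2 89 [0.513 0.255] [0.527 0.269] [104. 105. 107.]
L top 0.20716960311261323
0.1 144 [0.49 0.23] [0.575 0.293] [11. 14. 12.]
0.11 141 [0.49  0.232] [0.55  0.292] [10. 16. 13.]
0.12 133 [0.494 0.235] [0.545 0.284] [ 5. 17. 10.]
0.13 19 [0.497 0.24 ] [0.533 0.269] [ 3. 15.  9.]
0.14 43 [0.498 0.238] [0.541 0.285] [12. 14. 11.]
0.15 65 [0.497 0.239] [0.543 0.283] [12. 12. 10.]
0.16 77 [0.497 0.238] [0.541 0.284] [16. 15. 12.]
0.17 147 [0.498 0.239] [0.543 0.284] [22. 21. 17.]
0.18 156 [0.5   0.242] [0.539 0.28 ] [36. 35. 36.]
0.19 40 [0.511 0.253] [0.528 0.27 ] 
[... 398 characters left out ...]
2] [12. 11. 10.]
0.16 63 [ 0.495 -0.246] [ 0.539 -0.202] [19. 18. 15.]
0.17 140 [ 0.496 -0.247] [ 0.54  -0.202] [25. 23. 19.]
0.18 217 [ 0.498 -0.244] [ 0.537 -0.206] [41. 41. 40.]
R side 0.18879371557968672
0.1 210 [ 0.489 -0.253] [ 0.571 -0.191] [24. 26. 24.]
0.11 202 [ 0.489 -0.252] [ 0.548 -0.192] [24. 38. 31.]
0.12 173 [ 0.493 -0.236] [ 0.544 -0.197] [25. 46. 35.]
0.13 55 [ 0.497 -0.234] [ 0.542 -0.201] [34. 44. 35.]
0.14 103 [ 0.497 -0.227] [ 0.54  -0.201] [29. 28. 25.]
0.15 102 [ 0.496 -0.23 ] [ 0.542 -0.2  ] [23. 23. 22.]
0.16 124 [ 0.496 -0.245] [ 0.538 -0.201] [24. 24. 23.]
0.17 144 [ 0.496 -0.246] [ 0.542 -0.201] [27. 26. 25.]
0.18 197 [ 0.499 -0.241] [ 0.538 -0.202] [50. 51. 51.]
```

View pics/c1.png

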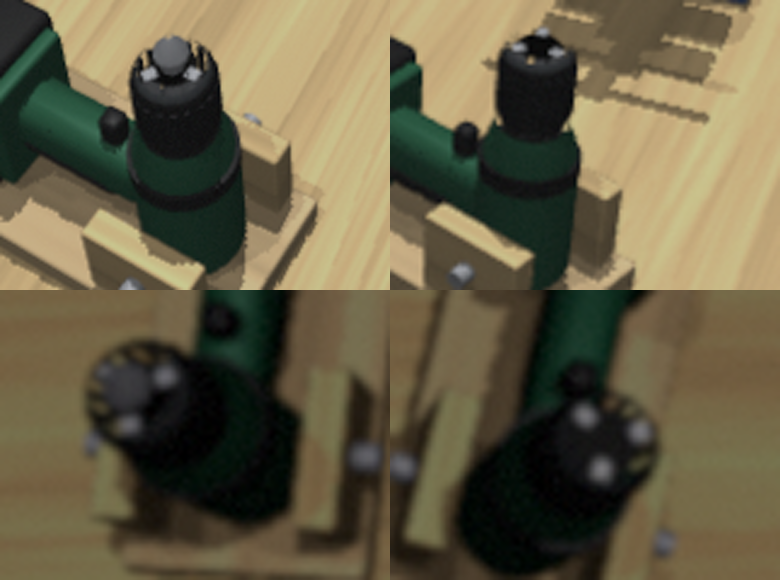

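The left drill holds the bit: its head is at about (170,55) in the crop. The right chuck is empty. The sleeve axis is near (0.520, 0.2615), with chuck_grip at z of about 0.168.

```bash
cat >> h.py <<'E'
def delta(P,yaw):
    o=robot.observe(); A=R.from_euler('xyz',o['tool_rot']); B=R.from_euler('xyz',[np.pi,0,yaw])
    return A.inv().apply(np.array(P)-o['tool_pos'])*100, (A.inv()*B).as_rotvec(), o
E
python3 - <<'E'
from h import *
d=delta([.5203,.2615,.265],1.447);print(d[0],d[1])
E
```

```text
[ 58.21264279 -53.57282107  -2.10201598] [-1.14496832e-03 -9.04867154e-04 -1.00022879e+00]
```

Call:
play_rows([
  [0,0,-2.1,0,0,0,1],
  [58.2,-53.6,-2.1,0,0,-1.0,1],
  [58.2,-53.6,-2.1,0,0,-1.0,1],
  [58.2,-53.6,-2.1,0,0,-1.0,1],
  [58.2,-53.6,-2.1,0,0,-1.0,1],
  [58.2,-53.6,-2.1,0,0,-1.0,1],
  [58.2,-53.6,-2.1,0,0,-1.0,1],
  [58.2,-53.6,-2.1,0,0,-1.0,1],
  [58.2,-53.6,-2.1,0,0,-1.0,1],
  [58.2,-53.6,-2.1,0,0,-1.0,1],
  [58.2,-53.6,-2.1,0,0,-1.0,1],
  [58.2,-53.6,-2.1,0,0,-1.0,1],
  [58.2,-53.6,-2.1,0,0,-1.0,1],
  [58.2,-53.6,-2.1,0,0,-1.0,1],
  [58.2,-53.6,-2.1,0,0,-1.0,1],
  [58.2,-53.6,-2.1,0,0,-1.0,1],
  [58.2,-53.6,-2.1,0,0,-1.0,1],
  [58.2,-53.6,-2.1,0,0,-1.0,1],
  [58.2,-53.6,-2.1,0,0,-1.0,1],
  [58.2,-53.6,-2.1,0,0,-1.0,1],
])

```text
time: 2.1
tool_pos: [0.5198, 0.2606, 0.2644]
tool_rot: [-3.141, 0.001, 1.446]
contact_force: [-0.3, -0.0, 0.7]
opening: 0.0918
grip_force: 0.0
```

Run:
```python
from h import *
d=delta([.5203,.2615,.167],1.447);print(d)
```

```text
(array([0.10567814, 0.04952143, 9.73992703]), array([-0.00082407,  0.00084303, -0.00069761]), {'time': 2.1, 'qpos': array([ 3.33149758e-01,  4.33395120e-01,  1.32592911e+00, -3.99557351e-04,
        1.38338006e+00,  4.57718361e-01]), 'qvel': array([-0.01442323, -0.01520749,  0.00224214,  0.00250907, -0.00075318,
        0.00052174]), 'joint_efforts': array([ 7.08422028e-01, -4.82248878e+01, -2.56191659e+01,  1.30718336e-01,
       -1.79878646e-02,  8.79549170e-04]), 'tool_pos': array([0.51976721, 0.26058443, 0.2644005 ]), 'tool_rot': array([-3.14076888e+00,  8.43314729e-04,  1.44630273e+00]), 'contact_force': array([-0.2883517 , -0.04724566,  0.65721486]), 'torque': array([-0.05949533, -0.13073148, -0.01170865]), 'grip_force': 0.0, 'opening': 0.09177595519988908})
```

Call:
play_rows([
  [0.1,0.05,3,0,0,0,1],
  [0.1,0.05,5.5,0,0,0,1],
  [0.1,0.05,7.5,0,0,0,1],
  [0.1,0.05,9,0,0,0,1],
  [0.1,0.05,9.7,0,0,0,1],
  [0.1,0.05,9.7,0,0,0,1],
  [0.1,0.05,9.7,0,0,0,0.3],
  [0.1,0.05,9.7,0,0,0,0.3],
  [0.1,0.05,9.7,0,0,0,0.3],
  [0.1,0.05,9.7,0,0,0,0.3],
  [0.1,0.05,9.7,0,0,0,0.3],
  [0.1,0.05,9.7,0,0,0,0.3],
], squeeze=20)

```text
time: 3.3
tool_pos: [0.5208, 0.2624, 0.1678]
tool_rot: [3.141, 0.0, 1.447]
contact_force: [0.1, -0.2, -0.3]
opening: 0.0481
grip_force: 0.0
```

Run:
```python
from h import *
d=delta([.5203,.2615,.167],1.447);print(d)
```

```text
(array([-0.09150345, -0.0348557 ,  0.07625123]), array([ 1.31065258e-04,  3.47444657e-05, -1.18256241e-04]), {'time': 3.3, 'qpos': array([ 3.35341803e-01,  5.14176567e-01,  1.46918716e+00, -9.74147458e-05,
        1.15812684e+00,  4.59295450e-01]), 'qvel': array([-0.00033512,  0.0008109 ,  0.00209358,  0.00172136, -0.00208745,
        0.00156051]), 'joint_efforts': array([-7.43410201e-03, -5.05038929e+01, -2.30888987e+01,  8.08189809e-02,
       -2.64860304e-03,  4.15779061e-05]), 'tool_pos': array([0.52075888, 0.26236498, 0.16776253]), 'tool_rot': array([3.14146159e+00, 3.47367159e-05, 1.44688174e+00]), 'contact_force': array([ 0.06307109, -0.16351917, -0.32612526]), 'torque': array([ 0.03313899, -0.08392926,  0.03156072]), 'grip_force': 0.0, 'opening': 0.04805977119897911})
```

Call:
play_rows([
  [-0.1,0,0,0,0,0,0.3],
  [-0.1,0,0,0,0,0,0.3],
  [-0.1,0,0,0,0,0,0.3],
  [-0.1,0,0,0,0,0,0.3],
], squeeze=45)

```text
time: 3.7
tool_pos: [0.5211, 0.2619, 0.1678]
tool_rot: [3.141, -0.001, 1.447]
contact_force: [3.4, 3.3, -2.4]
opening: 0.0432
grip_force: 45.0
```

Run:
```python
from h import *
print(robot.observe())
```

```text
{'time': 3.7, 'qpos': array([3.34066099e-01, 5.13565188e-01, 1.47023361e+00, 5.99371983e-04,
       1.15631392e+00, 4.57680912e-01]), 'qvel': array([-0.00098315,  0.00085814,  0.00224847,  0.00137039,  0.00075326,
       -0.00097739]), 'joint_efforts': array([ -1.48949727, -51.27777457, -21.58121645,  -0.75371549,
         1.17858108,   0.0857972 ]), 'tool_pos': array([0.52108741, 0.26190172, 0.16777186]), 'tool_rot': array([ 3.14050766e+00, -1.14638603e-03,  1.44694116e+00]), 'contact_force': array([ 3.4387768 ,  3.27488217, -2.3801376 ]), 'torque': array([ 0.67659122, -0.45434392,  0.08084712]), 'grip_force': 44.999619126319885, 'opening': 0.04319106675096956}
```

Call:
play_rows([
  [0,0,0,0,0,0.1,0.3],
  [0,0,0,0,0,0.2,0.3],
  [0,0,0,0,0,0.3,0.3],
  [0,0,0,0,0,0.4,0.3],
  [0,0,0,0,0,0.5,0.3],
  [0,0,0,0,0,0.5,0.3],
], squeeze=55)

```text
time: 4.3
tool_pos: [0.5211, 0.2619, 0.1678]
tool_rot: [3.141, -0.002, 0.944]
contact_force: [2.5, 4.8, -1.2]
opening: 0.0431
grip_force: 55.0
```

Run:
```python
from h import *
o=robot.observe();print(o['torque'],o['joint_efforts'][5],o['qpos'][5],o['contact_force'])
p,d=optics.read_camera('side');cv2.imwrite('pics/s2.png',cv2.resize(p[340:460,170:330,::-1],(640,480),interpolation=cv2.INTER_CUBIC))
```

```text
[ 0.68828525 -0.39502132 -0.19861877] 0.6549361534416676 0.9607897824638455 [ 2.47182598  4.79224741 -1.20261156]
```

View pics/s2.png

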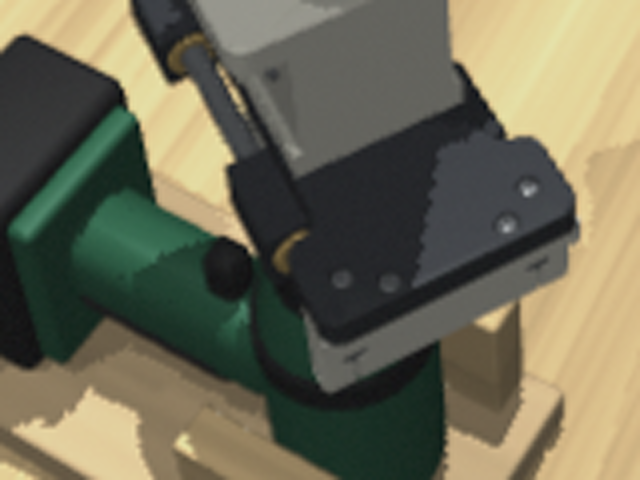

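The gripper holds the sleeve squarely (around 380,330 in the crop) and turned 0.5 rad with it. I'll keep turning in small steps and log the torque.

Call:
play_rows([
  [0,0,0,0,0,0.1,0.3],
  [0,0,0,0,0,0.2,0.3],
  [0,0,0,0,0,0.2,0.3],
  [0,0,0,0,0,0.2,0.3],
])

```text
time: 4.75
tool_pos: [0.521, 0.2619, 0.1678]
tool_rot: [-3.141, -0.002, 0.746]
contact_force: [2.6, 4.9, -1.9]
opening: 0.043
grip_force: 55.0
```

```bash
cat > l.py <<'E'
from h import *
o=robot.observe();print(o['torque'],o['joint_efforts'][5],o['qpos'][5],o['contact_force'],o['opening'],o['tool_pos'],o['tool_rot'])
E
python3 l.py
```

```text
[ 0.70195726 -0.398584   -0.16107581] -0.09882154176011682 1.158172555046679 [ 2.63691576  4.90886863 -1.94518467] 0.04300320504869041 [0.52104237 0.26189881 0.16777234] [-3.14147923e+00 -1.57758977e-03  7.46289638e-01]
```

Call:
play_rows([
  [0,0,0,0,0,0.08,0.3],
  [0,0,0,0,0,0.15,0.3],
  [0,0,0,0,0,0.15,0.3],
  [0,0,0,0,0,0.15,0.3],
])

```text
time: 5.15
tool_pos: [0.521, 0.2619, 0.1678]
tool_rot: [-3.141, -0.002, 0.597]
contact_force: [2.2, 3.7, -1.6]
opening: 0.0431
grip_force: 55.0
```

```bash
python3 l.py
```

```text
[ 0.76812631 -0.39367207  0.00185992] 0.046610813587903976 1.307775597636762 [ 2.17238579  3.70591607 -1.5622018 ] 0.043093611630802726 [0.52103068 0.26192514 0.16775276] [-3.14132629e+00 -1.50418539e-03  5.96820801e-01]
```

Call:
play_rows([
  [0,0,0,0,0,0.05,0.3],
  [0,0,0,0,0,0.05,0.3],
  [0,0,0,0,0,0.05,0.3],
])

```text
time: 5.45
tool_pos: [0.521, 0.2619, 0.1678]
tool_rot: [-3.141, -0.001, 0.547]
contact_force: [2.5, 4.5, -1.9]
opening: 0.0435
grip_force: 55.0
```

```bash
python3 l.py
```

```text
[ 0.75720449 -0.43915305  0.07354171] 0.08085876703262329 1.3576261410345825 [ 2.53509269  4.51651633 -1.94033991] 0.04352590499534593 [0.52101385 0.26191709 0.16775306] [-3.14125966e+00 -1.43812595e-03  5.46984442e-01]
```

Call:
play_rows([
  [0,0,0,0,0,0.05,0.3],
  [0,0,0,0,0,0.05,0.3],
  [0,0,0,0,0,0.05,0.3],
])

```text
time: 5.75
tool_pos: [0.521, 0.2619, 0.1678]
tool_rot: [-3.141, -0.001, 0.497]
contact_force: [3.1, 4.1, -2.3]
opening: 0.0432
grip_force: 55.0
```

```bash
python3 l.py
```

```text
[ 0.72371732 -0.4059328   0.11179394] 0.13825032860040665 1.40756423424979 [ 3.11341429  4.11896586 -2.29205839] 0.04320344185093692 [0.52102756 0.26192403 0.16777552] [-3.14125800e+00 -1.48484666e-03  4.97105769e-01]
```

Call:
play_rows([
  [0,0,0,0,0,0.06,0.3],
  [0,0,0,0,0,0.06,0.3],
  [0,0,0,0,0,0.06,0.3],
])

```text
time: 6.05
tool_pos: [0.521, 0.2619, 0.1678]
tool_rot: [-3.141, -0.001, 0.437]
contact_force: [3.3, 4.1, -1.7]
opening: 0.0434
grip_force: 55.0
```

```bash
python3 l.py
```

```text
[ 0.75793631 -0.40641491  0.20579273] 0.2152729220688343 1.467384800058371 [ 3.27004019  4.12736376 -1.71670074] 0.043354692733370025 [0.52104895 0.26191854 0.16776358] [-3.14122303e+00 -1.47396975e-03  4.37313662e-01]
```

Call:
play_rows([
  [0,0,0,0,0,0.03,0.3],
  [0,0,0,0,0,0.05,0.3],
  [0,0,0,0,0,0.05,0.3],
  [0,0,0,0,0,0.05,0.3],
])

```text
time: 6.45
tool_pos: [0.521, 0.2619, 0.1678]
tool_rot: [-3.141, -0.001, 0.388]
contact_force: [4.5, 4.8, -2.1]
opening: 0.0432
grip_force: 55.0
```

```bash
python3 l.py
```

```text
[ 0.7882971  -0.39860027  0.31933485] 0.37363719195127487 1.517040610857887 [ 4.48794518  4.84920749 -2.08937926] 0.04321783393865004 [0.52103201 0.26192274 0.16776208] [-3.14122659e+00 -1.45187522e-03  3.87747483e-01]
```

Call:
play_rows([
  [0,0,0,0,0,0,0.6],
  [0,0,0,0,0,0,1],
  [0,0,0,0,0,0,1],
  [0,0,0,0,0,0,1],
  [0,0,0,0,0,0,1],
  [0,0,0,0,0,0,1],
  [0,0,-2,0,0,0,1],
  [0,0,-5,0,0,0,1],
  [0,0,-9,0,0,0,1],
  [0,0,-12,0,0,0,1],
  [0,0,-14,0,0,0,1],
  [-5,4,-14,0,0,0,1],
  [-10,8,-14,0,0,0,1],
  [-12,12,-14,0,0,0,1],
  [-12,16,-14,0,0,0,1],
  [-12,20,-14,0,0,0,1],
  [-12,20,-14,0,0,0,1],
  [-12,20,-14,0,0,0,1],
])

```text
time: 8.25
tool_pos: [0.485, 0.03, 0.3076]
tool_rot: [-3.141, 0.0, 0.384]
contact_force: [-0.0, -0.2, 0.1]
opening: 0.0921
grip_force: 0.0
```

Run:
```python
from h import *
o=robot.observe();print(o['time'],o['tool_pos'])
for n in("top","side"):
    p,d=optics.read_camera(n); np.savez(f"{n}1.npz",p=p,d=d)
s0=np.load('side0.npz')['p'];s=np.load('side1.npz')['p'];t0=np.load('top0.npz')['p'];t=np.load('top1.npz')['p']
a=[cv2.resize(x[:,:,::-1],(390,290),interpolation=cv2.INTER_CUBIC) for x in (s0[360:430,215:310],s[360:430,215:310],t0[235:280,145:205],t[235:280,145:205])]
cv2.imwrite('pics/c2.png',np.vstack([np.hstack(a[:2]),np.hstack(a[2:])]))
for f in('side0.npz','side1.npz'):
    P,c=cloud('side',f,190,300,360,475)
    for z0 in (.18,.19,.2): k=(P[:,2]>=z0)&(P[:,2]<z0+.01); q=P[k]; print(f,z0,k.sum(),q.min(0)[:2].round(4),q.max(0)[:2].round(4),q[:,2].max())
```

```text
8.25 [0.48495203 0.03004546 0.30759194]
side0.npz 0.18 376 [0.5001 0.2421] [0.5407 0.283 ] 0.18918685219417575
side0.npz 0.19 83 [0.5117 0.2531] [0.5298 0.271 ] 0.19998877018684813
side0.npz 0.2 89 [0.5134 0.2552] [0.5272 0.2686] 0.20873165588852216
side1.npz 0.18 355 [0.4994 0.2433] [0.5404 0.2835] 0.1899647997592523
side1.npz 0.19 77 [0.5119 0.2526] [0.5292 0.2712] 0.1998966192907955
side1.npz 0.2 93 [0.5128 0.2555] [0.5271 0.2704] 0.20929832490771716
```

View pics/c2.png

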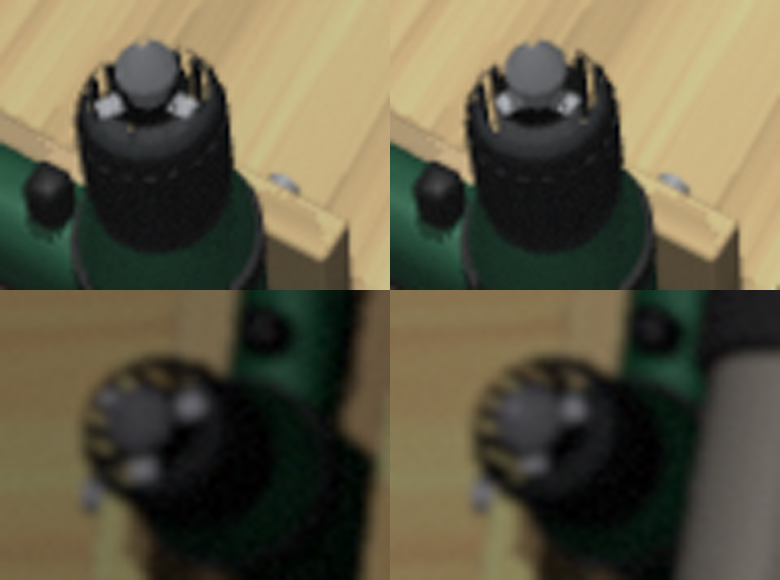

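The left and right crops show the chuck before and after. The jaws now sit closer in, against the bit (about 505,105 and 568,103 in the side crop). The bit is upright, centred and at the same height. The torque rise of about 0.5 N m above the free plateau also means it is tight.

```bash
python3 -c "
from cell import robot
print(robot.hand_in())"
```

```text
the job is handed in; nothing more can be done
None
```

I turned the left drill's sleeve clockwise about 1.06 rad, until the torque and camera picture showed the jaws tight on the upright bit, then let go and handed the job in at about 8.4 s. I estimate the sleeve ended between 1.21 and 1.35 rad (jaws hold from about 1.15), and I never touched the other drill.

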